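Put the parts tin away in the bench rack

ROBOT

A 6-joint arm with a two-finger parallel gripper is mounted at the origin on the work surface. World frame = base frame: x ahead of the robot, y to its left, z up, the work surface at z = 0. Lengths are in m, angles in degrees, forces in N, time in s.
With the tool pointing down it reaches from about 0.375 to 0.75 m from the base axis. Payload 9 kg.
Tool frame: the origin (TCP) lies where the fingers leave the gripper's body, on its centre line; the fingertips stand 73 mm ahead of it and the grasp point (between the pads) lies 54 mm ahead of it (robot.tip_reach is the distance from the TCP to the fingertips, in m); z points along the fingers, y is the direction in which the jaws open and shut (so a half turn about z gives the same grasp; the last joint's range is limited). The gripper opens to 85 mm and grips with 20 to 120 N. Pads are 22 mm wide; open, the fingers measure 114 mm over their backs; the gripper's body (76 mm by 85 mm) begins 54 mm behind the grasp point. The pads swing forward as they close: fully open they stand 13 mm farther back than shut.
Start: joints at [63.501, 5.964, 5.575, 89.605, 0, 77.527], TCP at [0.145, 0.582, 0.304] pointing down, gripper open.
Joint ranges: [-171.21, 171.21], [-48.23, 106.86], [-62.78, 66.21], [-105.2, 120.99], [-86.42, 89.51], [-180, 180]. Speed limits (degrees/s): [127.2, 127.2, 147.25, 180, 180, 180].

INTERFACE

Orientations are given as [roll, pitch, yaw] about the fixed x, y, z axes, in that order (R = Rz(yaw) Ry(pitch) Rx(roll)).
In Python, from plant import robot gives the robot as it stands. Calls block until the motion is done:
- robot.move_pose(position, orientation): joint-space move of the TCP to a pose.
- robot.line_to(position, vel=0.15, rotation=None, guard=None): straight line of the TCP; rotation=None keeps the orientation; vel is the mean speed in m/s. With guard (N) it stops when the force on the tool has changed by that much, and returns True; else False.
- robot.goto_joints(angles): joint-space move.
- robot.set_gripper(opening): finger opening in m; the grip force is fixed at half the most; returns when the fingers have stopped.
- robot.pause(seconds).
- robot.ik(position, orientation): joint angles nearest the present ones, or None.
- robot.observe(): the state.
- robot.grab_frame(name): name is "scene" or "top" or "wrist"; returns the picture (384x512x3 uint8, blue, green, red); there is no depth.
- robot.get_calibration(name): a dict with "vertical_fov" (degrees; the focal length in pixels is half the picture's height over the tangent of half this angle, whatever the lens; pixels are square), "cx", "cy" (the principal point, pixels), "rvec" (rotation vector, rad) and "tvec" (3), from world to camera coordinates, as OpenCV has them. Camera axes: x right, y down, z forward; pixel columns grow to the right and rows downward; lengths in m; the calibration is good to about 2 mm. The wrist camera is an equidistant fisheye: a pixel r from the principal point sees the ray r / f radians off the axis. A picture is of the moment at which its call begins: read the wrist's pose just before it. get_calibration takes no time and is no camera call; for the wrist camera it gives the pose at the moment of the call.
A pose or a line that the arm cannot do raises robot.IKError and nothing moves.
- robot.job_done(): hands the job in, once; it reports no verdict.
The state is a dict: "time": time; "q": joint angles; "qvel": joint speeds; "joint_torque": joint torques, N m; "tool_pos": TCP position; "tcp_rot": TCP orientation; "ft_force": force on the tool from outside, world axes, zero at the start; "torque": the same for the moment, N m; "gripper_width": finger opening in m.
Only numpy, scipy, OpenCV 4.12 (cv2) and the standard library are available. Lean on these libraries where they do the work, as an engineer would, in place of code of your own. Each camera call takes 0.05 s, during which the arm holds its last target.

TASK

Lift the parts tin off the wooden block, keep it upright, set it down flat on the bench just in front of the rack's empty bay, clear of the rack, and let go of it. Then push it across the bench, straight into the empty bay, until it is fully home against the rack's back. Leave the two tins already in the rack and everything else on the bench where they are.

Things in the scene. Friction and masses are not known exactly. Their poses are not given: they have to be found in the camera images.
- tin: The parts tin to put away: open-topped box of bare folded sheet metal with rivets inside, 120 (its x) x 60 (its y) x 45 mm high, both ends alike, about 0.35 kg, loose. At the start it stands upright on the wooden block. Origin: centre of its underside; z up. Lift it by its two long sides (60 mm apart).
- paper: Brown paper on the bench (112 x 68 mm, fixed, no obstacle), the floor of the rack's EMPTY bay. Origin: centre of the empty bay at bench level, where the tin's origin lies when home; the tin stops at the rack's back 1.5 mm beyond. x points into the bay, y across it. The bay's mouth is at x = -54 mm, so a tin that is home stands out of it by 6 mm.
- rack: Low bare steel rack, fixed, open to the robot's side: 3 bays 78 mm wide at y = -84, 0, 84 mm on the bench, between dividers 6 mm thick, 58 high, from x = -54 to 64; back strip 30 high, inner face at x = 61.5; straps 12 wide across the top at x = -44, 5, 58 (z 58 to 62) keep things from going in from above. 120 x 258 x 62 overall. Origin: middle bay's centre, bench level; x points into the bays.
- block: Wooden chopping block, 150 x 150 x 70 mm high, fixed, to the left or the right. Origin: centre of its underside.
- anvil: Small iron bench anvil on the other side from the block, about 160 x 90 x 76 mm high, fixed, horn along its -x. Origin: centre of its foot's underside.
- tin_b: Bystander: a tin of the same make and size, already home in one of the bays. Origin: centre of its underside.
- tin_c: Bystander: a tin of the same make and size, holding bolts, already home in another bay. Origin: centre of its underside.
- mug: Bystander: steel mug, 76 mm diameter, 80 mm high, beside the rack. Origin: centre of its underside.
- oil: Bystander: grey oil bottle, 56 mm diameter, 150 mm high, beside the rack. Origin: centre of its underside.
- funnel: Bystander: sheet-metal funnel standing mouth down, 110 mm diameter, 115 mm high. Origin: centre of its underside.
- hammer: Bystander: hammer lying flat, about 300 mm long along its x. Origin: under its middle.
- collar: Bystander: short piece of sheet-metal duct standing on end, 110 mm diameter, 60 mm high. Origin: centre of its underside.
- wrench: Bystander: wrench lying flat, along its x. Origin: under its middle.
There are look-alikes about, which are no part of the job. Leave any pink look-alike of the tin alone.

How it is judged (in metres and radians):
On the way:
1. the tin stands flat on the bench in front of the empty bay, clear of the rack (its centre 0.113 to 0.30 m before its home and within 0.08 m to the side), and is let go (height (world z) of tin below 0.005 m and angle between tin's own z axis and vertical below 0.08 rad and linear speed of tin below 0.02 m/s and x of tin in the frame of paper between -0.3 and -0.113 m and y of tin in the frame of paper between -0.08 and 0.08 m and contact force between the fingers and tin below 0.1 N), for 0.2 s.
At the end, for the whole second after the job is handed in: The tin stands flat on the bench in the empty bay, at rest and let go, pushed home against the rack's back (centre within 6 mm of its home along the bay, within 12 mm across, in line with the bay within 0.13 rad) (height (world z) of tin below 0.005 m and angle between tin's own z axis and vertical below 0.08 rad and linear speed of tin below 0.02 m/s and x of tin in the frame of paper between -0.006 and 0.006 m and y of tin in the frame of paper between -0.012 and 0.012 m and angle between the x axis of tin and the x axis of paper, either way round below 0.13 rad and contact force between the fingers and tin below 0.1 N); the robot touches nothing.
It fails at once if the tin is tipped by more than about 30 degrees (angle between tin's own z axis and vertical above 0.52 rad).
It fails at once if a tin already in the rack is shifted by more than 15 mm (distance of any of tin_b, tin_c from where it was at the start of the episode above 0.015 m).
It fails at once if another bystander is shifted by more than 30 mm (distance of any of mug, oil, funnel, hammer, collar, wrench from where it was at the start of the episode above 0.03 m).
It also fails if it takes over 56 s, if anything falls off the work surface, if the arm or the gripper's body presses on something with over 40 N, if the wrist force passes 120 N, or if a joint passes its speed limit or range.

## Working session

There is one attempt and no reset: what is moved stays moved. The work goes in short steps, each a Python script; the robot and the scene stay as the last script left them, time stands still between calls to the robot, and variables do not carry over. Pictures are saved under pics/ and viewed, and the job is handed in when it is done.

```bash
ls; mkdir -p pics; python3 - <<'E'
from plant import robot
import cv2
for n in ("scene","top","wrist"):
    c=robot.get_calibration(n); print(n,{k:(v if not hasattr(v,'tolist') else v.tolist()) for k,v in c.items()})
    cv2.imwrite(f"pics/{n}0.png",robot.grab_frame(n))
o=robot.observe();print(o)
E
```

```text
pics
scene {'vertical_fov': 50.758029888060975, 'cx': 254.51150081097643, 'cy': 192.1587772627992, 'rvec': [1.9841713663536331, 1.449861569470047, -0.608669194393982], 'tvec': [-0.08122445739445389, -0.27292376351917663, 1.6639419885636615]}
top {'vertical_fov': 48.809761435897514, 'cx': 261.0772997853926, 'cy': 187.97710161316147, 'rvec': [2.1487081099626946, -2.171015139254801, 0.13463950650024634], 'tvec': [-0.07018794775937948, 0.46689641995070524, 1.2735999238054425]}
wrist {'vertical_fov': 65.70646984690485, 'cx': 253.3961681571234, 'cy': 189.58845644760757, 'rvec': [-2.280134535568216, -1.782016270021689, -0.2661183923752463], 'tvec': [-0.5984059388843953, -0.03866219369857058, 0.38016180579756087]}
{'time': 0.15, 'q': array([ 6.35015300e+01,  5.98821748e+00,  5.53905042e+00,  8.96047536e+01,
       -1.26183020e-03,  7.75269929e+01]), 'qvel': array([-0.00418058, -0.06889649,  0.14739421,  0.16975418, -0.03216594,
       -0.06990386]), 'joint_torque': array([ 2.96216829e-03, -5.57355809e+01,  5.04008389e+01,  1.25911151e-02,
       -2.55925725e-04,  2.31718371e-05]), 'tool_pos': array([0.1453253 , 0.58195526, 0.30334377]), 'tcp_rot': array([-1.79947079e+02, -1.04137110e-02,  1.65974533e+02]), 'ft_force': array([-0.34978532,  0.43622614,  0.15563578]), 'torque': array([-0.06650511, -0.03380338,  0.01231045]), 'gripper_width': 0.08549287598882674}
```

View pics/scene0.png

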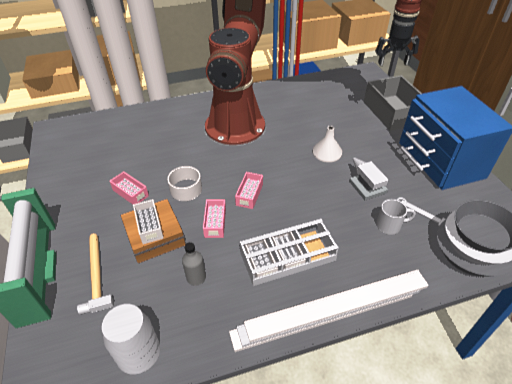

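View pics/top0.png

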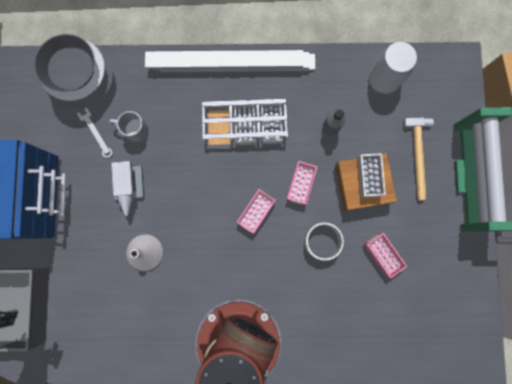

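View pics/wrist0.png

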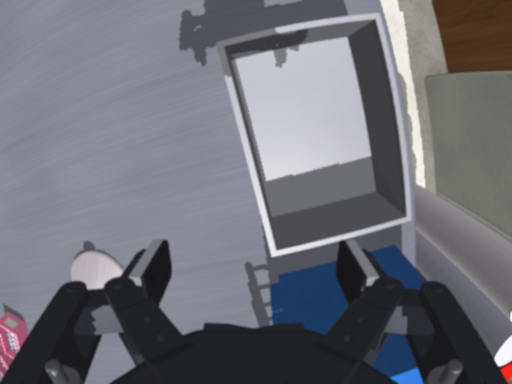

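Scene and top views show these candidates for the tin (top pixels): bare metal on the block (372,175); pink ones at (256,211), (302,183) and (386,256); and the rack tins at (245,120) and (271,120). I choose the one on the block. The empty bay, with brown paper, is at (219,127). Next is a close crop.

```bash
cat > h.py <<'E'
import numpy as np,cv2
def K(c,h=384):
    f=h/2/np.tan(np.radians(c["vertical_fov"])/2); return np.array([[f,0,c["cx"]],[0,f,c["cy"]],[0,0,1]])
def ray(c,px,z,fish=False):
    R=cv2.Rodrigues(np.array(c["rvec"],float))[0];t=np.array(c["tvec"],float).ravel()
    k=K(c);a=np.array([(px[0]-k[0,2])/k[0,0],(px[1]-k[1,2])/k[0,0]])
    if fish:
        r=np.linalg.norm(a); d=np.array([*(a/r*np.sin(r)),np.cos(r)])
    else: d=np.array([*a,1.])
    o=-R.T@t; d=R.T@d
    return o+d*(z-o[2])/d[2]
def proj(c,p):
    return cv2.projectPoints(np.array(p,float).reshape(-1,1,3),np.array(c["rvec"],float),np.array(c["tvec"],float),K(c),None)[0].reshape(-1,2)
E
python3 - <<'E'
import cv2
im=cv2.imread('pics/top0.png')
a=cv2.resize(im[135:225,325:405],None,fx=6,fy=6,interpolation=cv2.INTER_CUBIC)
b=cv2.resize(im[85:160,190:300],None,fx=7,fy=7,interpolation=cv2.INTER_CUBIC)
cv2.imwrite('pics/ca.png',a);cv2.imwrite('pics/cb.png',b)
E
```

```text
(no output)
```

View pics/ca.png

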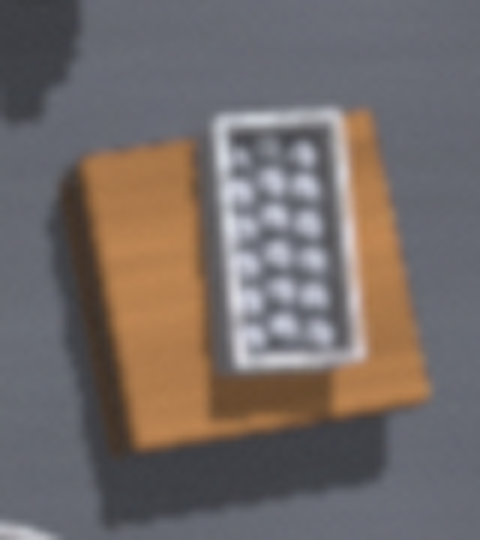

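View pics/cb.png

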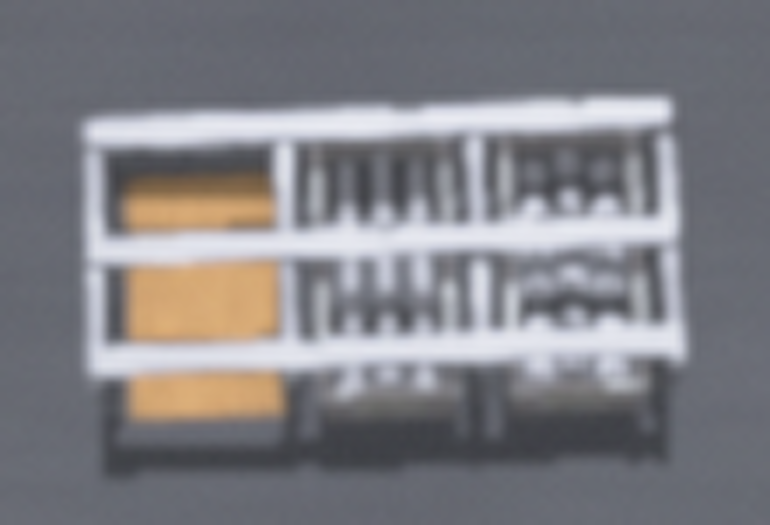

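```bash
cat > m.py <<'E'
from plant import robot
from h import *
c=robot.get_calibration("top"); im=cv2.imread('pics/top0.png')
def rect(px,z):
    P=np.array([ray(c,p,z)[:2] for p in px],np.float32)
    r=cv2.minAreaRect(P*1000); b=cv2.boxPoints(r)/1000
    b=b; e1=b[1]-b[0]; e2=b[2]-b[1]
    l,w=(e1,e2) if np.linalg.norm(e1)>np.linalg.norm(e2) else (e2,e1)
    return b.mean(0),np.linalg.norm(l),np.linalg.norm(w),np.degrees(np.arctan2(l[1],l[0]))%180
hsv=cv2.cvtColor(im,cv2.COLOR_BGR2HSV)
def sub(x0,y0,x1,y1,m):
    k=np.zeros_like(m);k[y0:y1,x0:x1]=m[y0:y1,x0:x1];
    n,L,s,_=cv2.connectedComponentsWithStats(k,connectivity=8); i=1+np.argmax(s[1:,4]); ys,xs=np.nonzero(L==i); return np.c_[xs,ys]
br=((hsv[...,2]>170)&(hsv[...,1]<50)).astype(np.uint8)
t=sub(350,145,395,205,br); print("tin rim z.115",rect(t,.115))
k=sub(190,85,300,160,br); print("rack top z.062",rect(k,.062))
og=((hsv[...,0]<25)&(hsv[...,1]>80)&(hsv[...,2]>90)).astype(np.uint8)
print("hue",hsv[127,219],hsv[195,360])
q=np.argwhere(og[85:160,190:300])[:,::-1]+[190,85]; print("paper",rect(q,0))
tc=[(325+x/6-.4,135+y/6-.4) for x,y in [(213,111),(342,108),(366,361),(236,371)]]
P=np.array([ray(c,p,.115) for p in tc]);print(P.round(4),P.mean(0),[np.linalg.norm(P[i]-P[(i+1)%4]) for i in range(4)])
rc=[(190+x/7-.4,85+y/7-.4) for x,y in [(83,120),(670,97),(686,359),(90,378)]]
P=np.array([ray(c,p,.062) for p in rc]);print(P.round(4),P.mean(0),[np.linalg.norm(P[i]-P[(i+1)%4]) for i in range(4)])
pc=[(190+x/7-.4,85+y/7-.4) for x,y in [(285,417),(130,419)]]
print([ray(c,p,0).round(4) for p in pc])
for n,p,z in [("oil",(337,112),.15),("pink1",(256,211),.02),("pink2",(302,183),.02),("collar",(325,242),.05),("block",(372,175),.07)]: print(n,ray(c,p,z).round(3))
E
python3 m.py
```

```text
tin rim z.115 (array([ 0.49251947, -0.3970678 ], dtype=float32), np.float32(0.121680446), np.float32(0.061569143), np.float32(2.5381167))
rack top z.062 (array([ 0.67184764, -0.02560059], dtype=float32), np.float32(0.2590694), np.float32(0.13009553), np.float32(90.93041))
hue [ 16 115 216] [ 12  90 110]
paper (array([0.6680377 , 0.06007108], dtype=float32), np.float32(0.111697994), np.float32(0.06606837), np.float32(2.0822577))
[[ 0.5546 -0.3631  0.115 ]
 [ 0.5555 -0.4256  0.115 ]
 [ 0.4323 -0.4316  0.115 ]
 [ 0.4282 -0.3692  0.115 ]] [ 0.49263098 -0.39737423  0.115     ] [np.float64(0.0625012597391858), np.float64(0.12327997177991226), np.float64(0.06248890682640285), np.float64(0.1265966204005093)]
[[ 0.7309  0.1055  0.062 ]
 [ 0.7388 -0.1524  0.062 ]
 [ 0.621  -0.1573  0.062 ]
 [ 0.6151  0.1017  0.062 ]] [ 0.67643883 -0.02560441  0.062     ] [np.float64(0.25802870950433504), np.float64(0.11797552377687226), np.float64(0.25907072764988487), np.float64(0.11587004457362733)]
[array([0.6112, 0.0214, 0.    ]), array([0.611 , 0.0919, 0.    ])]
oil [ 0.667 -0.293  0.15 ]
pink1 [ 0.396 -0.059  0.02 ]
pink2 [ 0.481 -0.202  0.02 ]
collar [ 0.299 -0.264  0.05 ]
block [ 0.497 -0.407  0.07 ]
```

The crop shows a bare metal tin with rivets and no pink, with rim corners at about (361,153), (382,153), (386,195) and (364,197). Its rim measures 122×62 mm, so the choice holds. The rack measures 258×117 mm with a yaw of about 1.8°. Home from the rack is (0.667, 0.058), and the paper gives (0.668, 0.060). Now the grasp.

```bash
python3 - <<'E'
from plant import robot
import numpy as np,cv2
p=[0.4925,-0.397]
for yaw in (2.6,-177.4): print(yaw,robot.ik([*p,.25],[180,0,yaw]), robot.ik([.531,.054,.2],[180,0,yaw]))
yaw=2.6; a=robot.ik([*p,.25],[180,0,2.6]); b=robot.ik([*p,.25],[180,0,-177.4])
yaw=min((2.6,-177.4),key=lambda y: abs(robot.ik([*p,.25],[180,0,y])[5]) )
print(yaw)
robot.move_pose([*p,.25],[180,0,yaw])
cv2.imwrite('pics/w1.png',robot.grab_frame('wrist'))
cv2.imwrite('pics/t1.png',robot.grab_frame('top'))
o=robot.observe();print(o['time'],o['tool_pos'],o['tcp_rot'])
E
```

```text
2.6 [-50.69406862  11.43788892   5.95519435  84.51730543   0.
 126.70593138] [ -8.24604309  -5.28277264 -16.51174287  78.77102977   0.
 169.15395691]
-177.4 [-50.69406862  11.43788892   5.95519435  84.51730543   0.
 -53.29406862] [ -8.24604309  -5.28277264 -16.51174287  78.77102977   0.
 -10.84604309]
-177.4
3.8667 [ 0.49282718 -0.39657494  0.25004032] [ 1.79999730e+02  4.51948153e-03 -1.77357707e+02]
```

View pics/w1.png

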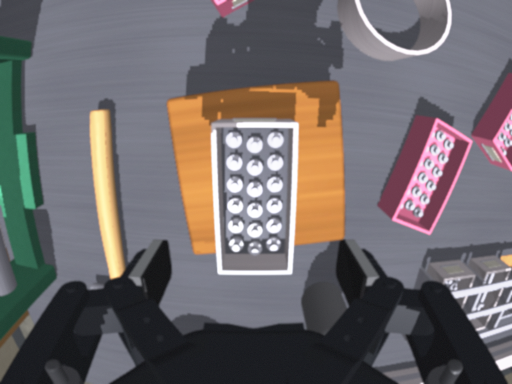

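The wrist view shows the tin at (255,198) with rim corners at about (212,124), (298,122), (293,273) and (217,275). It is centred between the fingers. I check the corners by ray cast, then grip.

```bash
python3 - <<'E'
from plant import robot
from h import *
c=robot.get_calibration('wrist')
P=np.array([ray(c,p,.115,True) for p in [(211,123),(299,122),(293,274),(217,275)]])
print(P.round(4),P.mean(0).round(4),[round(float(np.linalg.norm(P[i]-P[(i+1)%4])),4) for i in range(4)])
m=P.mean(0)
assert abs(m[0]-.4925)<.008 and abs(m[1]+.397)<.008
p=(m[:2]+[.4925,-.397])/2
print(robot.line_to([*p,.148],vel=.1,guard=15))
print(robot.observe()['tool_pos'])
robot.set_gripper(0.05)
o=robot.observe();print(o['time'],o['gripper_width'],o['ft_force'])
print(robot.line_to([*p,.25],vel=.1)); o=robot.observe();print(o['time'],o['gripper_width'],o['ft_force'],o['tool_pos'])
cv2.imwrite('pics/w2.png',robot.grab_frame('wrist'));cv2.imwrite('pics/s2.png',robot.grab_frame('scene'))
E
```

```text
[[ 0.434  -0.4297  0.115 ]
 [ 0.4304 -0.3688  0.115 ]
 [ 0.5519 -0.3621  0.115 ]
 [ 0.5558 -0.4246  0.115 ]] [ 0.493  -0.3963  0.115 ] [0.061, 0.1217, 0.0626, 0.1219]
False
[ 0.49308717 -0.39703503  0.14893773]
5.3917 0.059426489895897265 [0.64597077 0.63697716 5.13616222]
False
6.5583 0.059276385749927704 [-0.59711663 -0.02344829 -4.45935226] [ 0.49254493 -0.39637591  0.24897871]
```

View pics/w2.png

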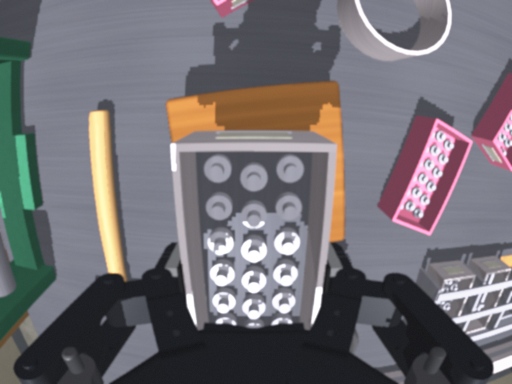

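View pics/s2.png

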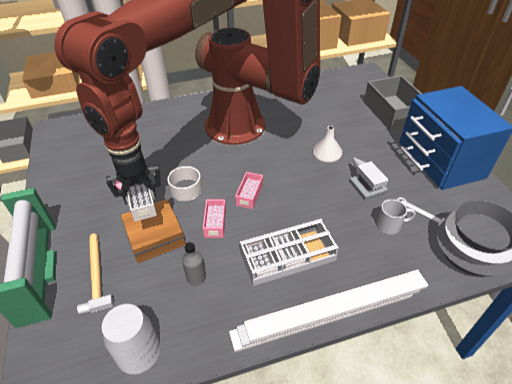

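The wrist and scene views show the tin held level between the pads (rim 174–334 px wide). The width reads 59 mm and the load 4.5 N. Next I carry it over and set it down.

```bash
python3 - <<'E'
from plant import robot
from h import *
yaw=1.8; u=np.array([np.cos(np.radians(yaw)),np.sin(np.radians(yaw))])
p=np.array([.667,.0585])-.140*u; print(p)
robot.move_pose([*p,.25],[180,0,-180+yaw])
cv2.imwrite('pics/w3.png',robot.grab_frame('wrist'))
print(robot.line_to([*p,.10],vel=.1)); 
print(robot.line_to([*p,.076],vel=.03,guard=6)); o=robot.observe();print(o['time'],o['tool_pos'],o['ft_force'])
robot.set_gripper(0.085); robot.pause(.4)
q=o['tool_pos']
robot.line_to([q[0],q[1],.2],vel=.12)
cv2.imwrite('pics/w4.png',robot.grab_frame('wrist'));cv2.imwrite('pics/t4.png',robot.grab_frame('top'))
c=robot.get_calibration('wrist'); np.save('cw4.npy',c,allow_pickle=True)
o=robot.observe();print(o['time'],o['gripper_width'],o['ft_force'],o['tool_pos'])
E
```

```text
[0.52706908 0.05410249]
False
True
10.6833 [0.52685566 0.05412906 0.07882865] [ 1.0324988  -0.08705272  4.49379789]
12.7333 0.08488896307962213 [-0.20285983  0.531808   -0.50283834] [0.5263985  0.05418369 0.19902261]
```

View pics/w4.png

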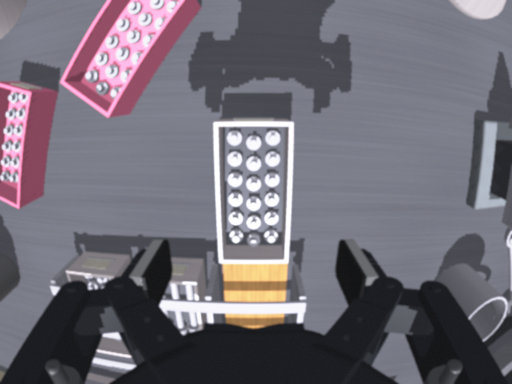

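View pics/t4.png

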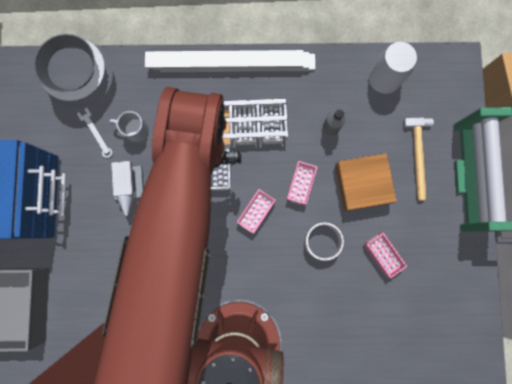

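The tin stands on the bench at wrist px (254,192) with the paper directly ahead at about (255,285). The top view shows it at (221,176), with the arm partly covering it. I check its position in the bay frame, and the space for the pusher.

```bash
python3 - <<'E'
from h import *
c=np.load('cw4.npy',allow_pickle=True).item(); im=cv2.imread('pics/w4.png')
P=np.array([ray(c,p,.045,True) for p in [(213,121),(294,121),(289,263),(217,263)]])
print('tin',P.round(4),P.mean(0).round(4),[round(float(np.linalg.norm(P[i]-P[(i+1)%4])),4) for i in range(4)])
hsv=cv2.cvtColor(im,cv2.COLOR_BGR2HSV)
m=(hsv[...,0]>8)&(hsv[...,0]<25)&(hsv[...,1]>90)&(hsv[...,2]>90)
for r in (272,280,288,320):
    xs=np.nonzero(m[r,200:310])[0]+200
    if len(xs): print(r,xs[0],xs[-1],ray(c,(xs[0]-.5,r),0,True).round(4),ray(c,(xs[-1]+.5,r),0,True).round(4))
# pink corners (near one) and rack near-strap ends
for p in [(196,0),(112,115),(63,82)]: print('pink',ray(c,p,.045,True).round(3))
E
python3 - <<'E'
import cv2
im=cv2.imread('pics/w4.png'); cv2.imwrite('pics/w4c.png',cv2.resize(im[230:350,150:360],None,fx=3.7,fy=3.7,interpolation=cv2.INTER_CUBIC))
E
```

```text
tin [[0.4664 0.0209 0.045 ]
 [0.4644 0.0821 0.045 ]
 [0.5859 0.0866 0.045 ]
 [0.588  0.0233 0.045 ]] [0.5262 0.0532 0.045 ] [0.0613, 0.1216, 0.0633, 0.1216]
272 223 286 [0.6263 0.0235 0.    ] [0.6242 0.092  0.    ]
280 223 286 [0.6369 0.0233 0.    ] [0.6347 0.0929 0.    ]
288 224 285 [0.6477 0.0242 0.    ] [0.6456 0.0927 0.    ]
320 226 283 [0.696  0.0257 0.    ] [0.6939 0.0945 0.    ]
pink [0.37  0.005 0.045]
pink [ 0.46  -0.063  0.045]
pink [ 0.428 -0.113  0.045]
```

View pics/w4c.png

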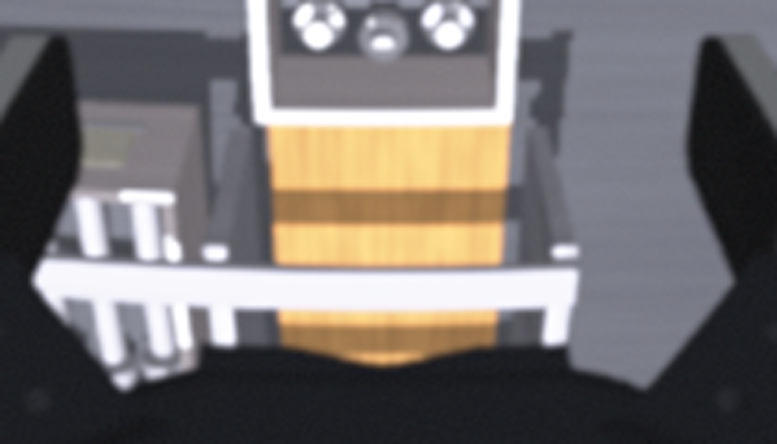

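The tin sits at x = −141 mm and y ≈ −1.5 mm in the bay frame, aligned within about 0.5°. Now I push with both partly opened fingertips for a two-point contact on the end wall, guarded.

```bash
python3 - <<'E'
from plant import robot
from h import *
a=np.radians(1.8); u=np.array([np.cos(a),np.sin(a)]); H=np.array([.667,.059])
at=lambda s,z:[*(H+s*u),z]
robot.set_gripper(0.028)
robot.line_to(at(-.234,.2),vel=.15)
print(robot.line_to(at(-.234,.093),vel=.1,guard=8)); 
o=robot.observe();print(o['time'],o['tool_pos'],o['ft_force'],o['gripper_width'])
print(robot.line_to(at(-.085,.093),vel=.06,guard=12))
o=robot.observe();print(o['time'],o['tool_pos'],o['ft_force'])
cv2.imwrite('pics/w5.png',robot.grab_frame('wrist'));cv2.imwrite('pics/s5.png',robot.grab_frame('scene'))
E
```

```text
False
15.3083 [0.43357795 0.05157517 0.09368505] [-0.66171209  0.30161566  0.12142143] 0.028162438937455063
False
17.9417 [0.58199546 0.05633128 0.09309736] [-1.39651215  0.2378344  -0.62644994]
```

View pics/w5.png

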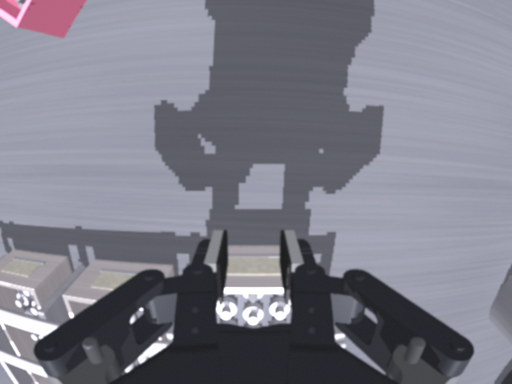

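View pics/s5.png

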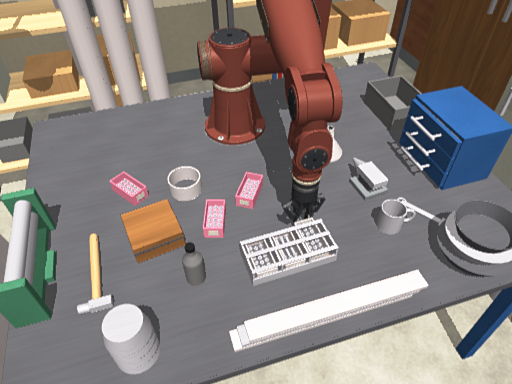

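The views show the tin's end at (254,262) in the wrist picture, between the fingers and entering the bay squarely. It lies about 15 mm short of home. I finish slowly with a guard.

```bash
python3 - <<'E'
from plant import robot
from h import *
a=np.radians(1.8); u=np.array([np.cos(a),np.sin(a)]); H=np.array([.667,.059])
at=lambda s,z:[*(H+s*u),z]
print(robot.line_to(at(-.060,.093),vel=.025,guard=8))
o=robot.observe();print(o['time'],o['tool_pos'],o['ft_force'],'s',(o['tool_pos'][:2]-H)@u)
s=(o['tool_pos'][:2]-H)@u
robot.line_to(at(s-.04,.093),vel=.08)
robot.line_to(at(s-.06,.22),vel=.15)
cv2.imwrite('pics/w6.png',robot.grab_frame('wrist'))
np.save('cw6.npy',robot.get_calibration('wrist'),allow_pickle=True)
robot.move_pose([.42,-.2,.3],[180,0,-178])
cv2.imwrite('pics/t6.png',robot.grab_frame('top'))
print(robot.observe()['time'])
im=cv2.imread('pics/t6.png');cv2.imwrite('pics/t6c.png',cv2.resize(im[85:165,180:300],None,fx=6,fy=6,interpolation=cv2.INTER_CUBIC))
E
```

```text
True
18.7417 [0.59872925 0.0569568  0.09238076] [-0.35499952  0.27763193  0.48207562] s -0.06830124554314157
21.6167
```

View pics/w6.png

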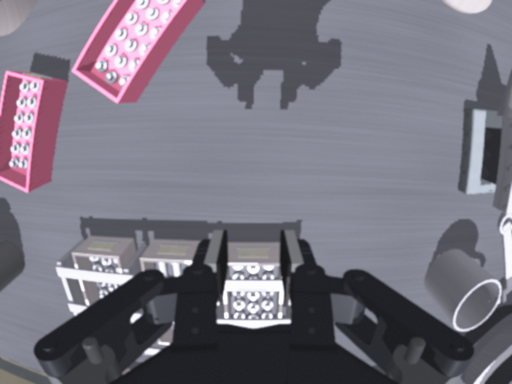

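View pics/t6c.png

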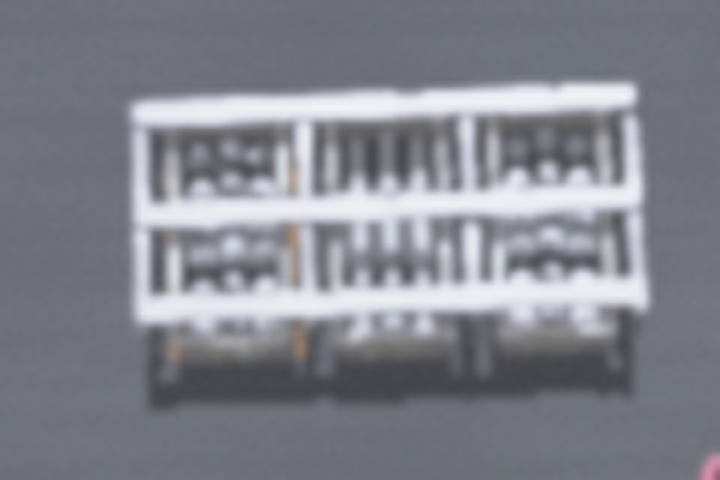

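View pics/t6.png

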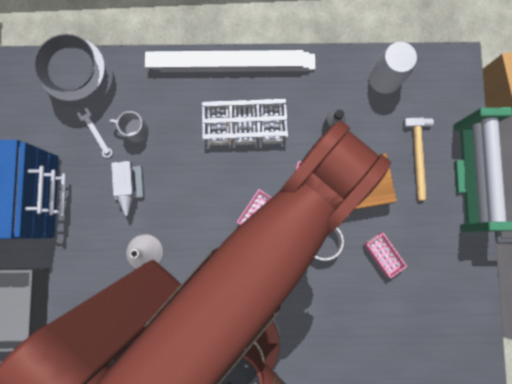

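The guard tripped with the pusher at −68.3 mm, where home predicts about −69.5. The top view shows the tin in the bay at (219,125), its end about level with its neighbours. I take one clear wrist view to measure that.

```bash
python3 - <<'E'
from plant import robot
from h import *
robot.set_gripper(.085)
robot.move_pose([.47,.03,.25],[180,0,-178.2])
robot.pause(.3)
np.save('cw7.npy',robot.get_calibration('wrist'),allow_pickle=True)
im=robot.grab_frame('wrist');cv2.imwrite('pics/w7.png',im)
cv2.imwrite('pics/w7c.png',cv2.resize(im[170:320,130:330],None,fx=4,fy=4,interpolation=cv2.INTER_CUBIC))
print(robot.observe()['time'])
E
```

```text
23.5083
```

View pics/w7c.png

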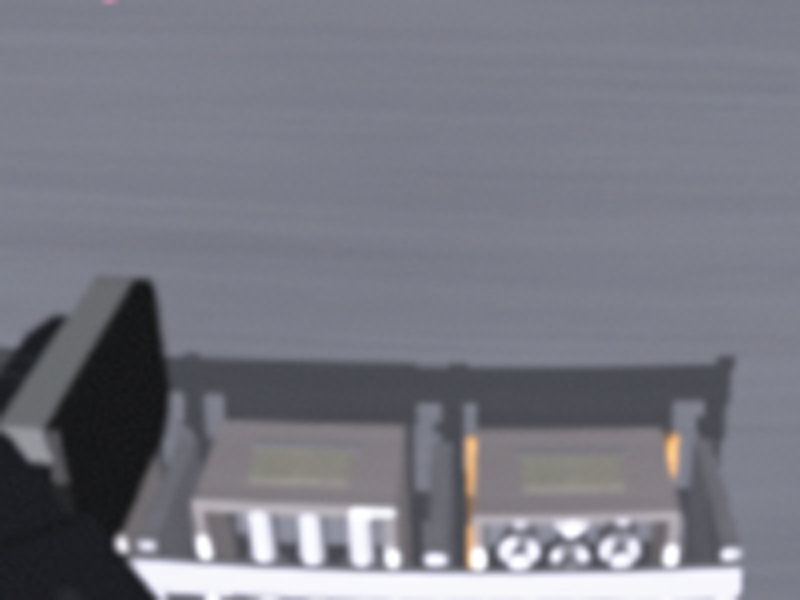

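```bash
python3 - <<'E'
from h import *
c=np.load('cw7.npy',allow_pickle=True).item()
a=np.radians(1.8);u=np.array([np.cos(a),np.sin(a)]);v=np.array([-u[1],u[0]]);H=np.array([.667,.059])
for n,p,z in [('new bot',(477,432),0),('new bot',(668,427),0),('new rim',(474,515),.045),('new rim',(684,515),.045),('nb bot',(226,421),0),('nb bot',(405,425),0),('nb rim',(193,500),.045),('nb rim',(400,508),.045),('div end bot L',(423,402),0),('div R',(688,402),0),('div',(213,395),0)]:
    w=ray(c,(p[0]/4+130-.4,p[1]/4+170-.4),z,True)[:2]; print(n,((w-H)@u*1000).round(1),((w-H)@v*1000).round(1))
E
```

```text
new bot -56.0 -30.7
new bot -57.0 30.9
new rim -56.9 -30.9
new rim -55.6 30.1
nb bot -58.1 -112.5
nb bot -58.5 -53.7
nb rim -59.2 -113.5
nb rim -59.2 -52.2
div end bot L -67.5 -47.7
div R -66.5 36.8
div -68.1 -115.8
```

```bash
python3 - <<'E'
from plant import robot
print(robot.observe()['ft_force'],robot.observe()['time']); robot.job_done()
E
```

```text
[ 0.85381933 -0.08225987  0.02407124] 23.5083
the job is handed in; nothing more can be done
```

The tin is in the empty bay and home against the rack's back. I handed the job in at 23.5 s of the 56 s allowed.

**What I did:** I lifted the tin off the block by its long sides. I set it down flat about 141 mm before home, let go and backed off. Then I pushed it in with both fingertips until the 8 N guard tripped at the rack's back.

**Last checks:**
- **Along the bay:** in the last wrist view its end face is 55.6 to 57.0 mm before the bay centre, where a tin against the back should show 58.5. The neighbouring tin reads 58 to 59 mm. So it lies about 2 mm deeper than its neighbour, which fits being pushed right up against the back.
- **Across and in line:** it is within about 0.5 mm of the bay's centre line. Its end corners agree to about 1.5 mm, so it is in line within about 1.5°.
- **Other things on the bench:** the neighbouring tins and the other bystanders looked unmoved in the last pictures. The oil bottle, the collar and two pink tins were partly behind the arm in the last top view. I only compared them by eye and did not measure them.
- **Gripper:** it was open and clear of everything when I handed in.

**Disagreements:** the pusher stopped about 1 mm deeper than predicted. The end face reads about 2 mm deeper than it should, and the divider ends came out about 12 mm off their nominal position. I took the divider picks to be points I had misread and did not follow them up. The rest is close to the 2 mm calibration error.

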